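# Stack the plate set in the analyser's loading carrier

## Robot

A 7-joint arm with a two-finger parallel gripper is mounted at the origin on a cart in front of the work surface, level with it; the furniture and walls round the work are solid. World frame = base frame: x ahead of the robot, y to its left, z up, the work surface at z = 0. Lengths are in m, angles in rad, forces in N, time in s.
With the tool pointing down it reaches from about 0.35 to 0.9 m from the base axis. Payload 8.1 kg.
Tool frame: the origin (TCP) lies on the centre line of the jaws, within the pads' length; the fingertips stand 17 mm ahead of it and the grasp point (between the pads) lies 2 mm behind it (arm.nose_length is the distance from the TCP to the fingertips, in m); z points along the fingers, y is the line along which they close (so a half turn about z gives the same grasp; the last joint's range is limited). The gripper opens to 92 mm and grips with 3 to 60 N. Pads are 19 mm wide; open, the fingers measure 130 mm over their backs; the gripper's body (75 mm by 190 mm) begins 47 mm behind the grasp point.
Start: joints at [-1.433, 0.434, 0.025, 1.573, -0.012, 1.134, -0.075], TCP at [0.149, 0.607, 0.244] pointing down, gripper open.
Joint ranges: [-2.62, 2.62], [-0.44, 2.09], [-1.27, 1.32], [0.08, 2.57], [-1.32, 4.46], [0.12, 2], [-2.74, 2.74]. Speed limits (rad/s): [2.22, 2.22, 3.01, 3.01, 3.14, 3.14, 3.14].

## Interface

Orientations are given as a unit quaternion [x, y, z, w].
In Python, from cell import monitor, snapshot, calibration, job_done, arm gives the robot as it stands. The module is installed in compiled form; this text tells all that it offers.
- The arm moves only by the shell command python3 -m pendant 'ROWS' [OPENING] [FORCE]. ROWS is text: rows parted by semicolons, each of 6 numbers parted by spaces: the shift along the tool's x, y, z normalised to -1 to 1, where 1 is 750 mm, then the turn, a rotation vector about the tool's x, y, z normalised to -1 to 1, where 1 is 90 degrees. In form: dx dy dz ax ay az; .... A call has exactly 8 rows; each row shifts and turns the commanded pose from where the row before left it, along the tool's axes as they then stand; what a row does not reach is not made up. A row lasts 1/12 s, in which the tool goes at most 41.7 mm and 7.16 degrees, less where a joint would pass 70% of its speed; a pose out of reach is approached as far as the arm can. A call with a number of a shift or a turn outside -1 to 1 is refused whole. A call with a gripper value outside its range is refused whole. OPENING is the opening, from 0 (shut) to 1 (fully open), set as the call begins (- or left out, the last holds). The fingers move at their own pace and stop on an object; FORCE is the grip in N (left out, the last holds). Time passes only in rows, so rows that do not move let the fingers close, or fill a call up. It gives the time, the measured TCP pose, the force, the opening and the grip force at its end, in the units of the state.
- monitor.get_state(): the state, without advancing time (a new reading comes with each control period).
- snapshot(name): name is "scene" or "top" or "wrist"; returns (picture, depth): 480x640x3 uint8, red, green, blue; 480x640 float32, m along the optical axis (not along the pixel's ray), 0 where there is no reading.
- calibration(name): a dict with "fx", "fy", "cx", "cy" (pixels), "dist" ([k1, k2, p1, p2, k3] as OpenCV has them; the pictures are not rectified), "eye" and "rotation" of the camera in the world. Camera axes: x right, y up, looking along -z (the intrinsics and any distortion apply to the point x, -y, -z); pixel columns grow to the right and rows downward; lengths in m; the calibration is good to about 2 mm. A picture is of the moment at which its call begins: read the wrist's pose just before it. calibration takes no time and is no camera call; for the wrist camera it gives the pose at the moment of the call.
- job_done(): hands the job in; it is judged then, once.
The state is a dict: "time_s": time; "joint_positions": joint angles; "dq": joint speeds; "effort": joint torques, N m; "tcp_pos": TCP position; "tcp_rot": TCP orientation; "wrist_force": force on the tool from outside, world axes, zero at the start; "ft_torque": the same for the moment, N m; "width": finger opening in m; "finger_force": force on a finger pad.
Only numpy, scipy, OpenCV 4.12 (cv2) and the standard library are available. Lean on these libraries where they do the work, as an engineer would, in place of code of your own. Each camera call takes 0.05 s, during which the arm holds its last target. There are 200 camera calls.

## Task

Load the plate set as one upright, square stack in the aluminium loading carrier: from the bottom up the deep-well block, the six-well plate, the trough plate, and last the cover with its grip bar upward. Seat the block flat on the carrier's pocket floor, inside the rim, and lay each of the others flat on the one below with their edges in line; let go of the finished stack and leave the cap opener, the petri dish and the marker pen where they are.

Things in the scene. Friction and masses are not known exactly. Their poses are not given: they have to be found in the camera images.
- carrier: loading carrier: shallow rectangular aluminium pocket fixed to the deck, 86 x 110 mm outside plus a 30 mm wide low screw ear reaching 15 mm beyond each short side; inside the rim it is 74 mm (x) x 98 mm (y); pocket floor 4 mm and rim top 8 mm above the deck. Origin: centre of its underside, at deck height; z up, y along its long side. The same after a half turn.
- deep_block: deep-well block: loose grey plastic block, 56 mm (x) x 80 mm (y) x 36 mm high, about 0.12 kg, with eight deep rectangular wells open at the top (2 x 4). Origin: centre of its underside; z up, y along its long side. Flat bottom; the same after a half turn. Grip it across the 56 mm.
- six_well_plate: six-well plate: loose grey plastic plate, 56 mm (x) x 80 mm (y) x 22 mm high, about 0.08 kg, with six round wells open at the top (2 x 3). Origin: centre of its underside; z up, y along its long side. Flat bottom; the same after a half turn. Grip it across the 56 mm.
- trough_plate: trough plate: loose low grey plastic plate, 56 mm (x) x 80 mm (y) x 14 mm high, about 0.06 kg, with five long troughs side by side, open at the top, each running across the 56 mm. Origin: centre of its underside; z up, y along its long side. Flat bottom; the same after a half turn. Grip it across the 56 mm.
- cover: cover: loose flat grey plastic lid, 56 mm (x) x 80 mm (y) x 6 mm thick, about 0.06 kg, with an upright grip bar in the middle of its top, 12 mm thick (x), 40 mm long (y), reaching from 6 to 28 mm above the underside. Origin: centre of its underside; z up, y along its long side. Flat bottom without a skirt; the same after a half turn.
- cap_opener: bystander: blue plastic cap opener, a flat bar 25 (x) x 90 (y) x 12 mm high, loose, lying on the deck. Origin: centre of its underside, z up.
- petri_dish: bystander: covered white petri dish, 62 mm across, 14 mm high, loose, lying flat. Origin: centre of its underside, z up.
- marker_pen: bystander: marker pen with a white body and a blue cap, 12 (x) x 132 (y) x 14 mm high, loose, lying on the deck. Origin: centre of its underside, z up when built; it may roll if pushed.
There are look-alikes about, which are no part of the job. What is shaped like the trough_plate but orange is not meant.

How it is judged:
At the end, for the whole second after the job is handed in: Block flat on the carrier floor within 12 mm of its centre on each axis; six-well plate, trough plate and cover each flat on the one below, in that order, within 10 mm on each axis; each turned under 10 degrees from the one below (either way round); upright and at rest (x of deep_block in the frame of carrier between -0.012 and 0.012 m and y of deep_block in the frame of carrier between -0.012 and 0.012 m and z of deep_block in the frame of carrier between 0.001 and 0.007 m and angle between the x axis of deep_block and the x axis of carrier, either way round below 0.17 rad and angle between each of deep_block, six_well_plate, trough_plate, cover's own z axis and vertical below 0.06 rad and linear speed of each of deep_block, six_well_plate, trough_plate, cover below 0.02 m/s and x of six_well_plate in the frame of deep_block between -0.01 and 0.01 m and y of six_well_plate in the frame of deep_block between -0.01 and 0.01 m and z of six_well_plate in the frame of deep_block between 0.033 and 0.039 m and angle between the x axis of six_well_plate and the x axis of deep_block, either way round below 0.17 rad and x of trough_plate in the frame of six_well_plate between -0.01 and 0.01 m and y of trough_plate in the frame of six_well_plate between -0.01 and 0.01 m and z of trough_plate in the frame of six_well_plate between 0.019 and 0.025 m and angle between the x axis of trough_plate and the x axis of six_well_plate, either way round below 0.17 rad and x of cover in the frame of trough_plate between -0.01 and 0.01 m and y of cover in the frame of trough_plate between -0.01 and 0.01 m and z of cover in the frame of trough_plate between 0.011 and 0.017 m and angle between the x axis of cover and the x axis of trough_plate, either way round below 0.17 rad); the robot touches nothing.
It fails at once if the cap opener is pushed more than 20 mm (distance of cap_opener from where it was at the start of the episode above 0.02 m).
It fails at once if the petri dish is pushed more than 20 mm (distance of petri_dish from where it was at the start of the episode above 0.02 m).
It fails at once if the marker pen is pushed more than 20 mm (distance of marker_pen from where it was at the start of the episode above 0.02 m).
It also fails if it takes over 112 s, if anything falls off the work surface, if the arm or the gripper's body presses on something with over 40 N, if the wrist force passes 120 N, or if a joint passes its speed limit or range.

## Working session

There is one attempt and no reset: what is moved stays moved. The work goes in short steps, Python scripts to look and compute and a shell command to move; the robot and the scene stay as the last step left them, time stands still between calls to the robot, and variables do not carry over. Pictures are saved under pics/ and viewed, at most 14 in all, crops included, and the job is handed in when it is done.

```bash
ls; mkdir -p pics; python3 - <<'E'
from cell import *
import cv2
print(monitor.get_state())
for n in("top","scene"):
    p,d=snapshot(n); cv2.imwrite(f"pics/{n}0.png",p[:,:,::-1]); 
    import numpy as np; np.save(f"pics/{n}0.npy",d); print(n,calibration(n))
E
```

```text
pics
{'time_s': 0.0, 'joint_positions': array([-1.43259368,  0.43518794,  0.02501305,  1.57408877, -0.01158143,
        1.13397382, -0.07507659]), 'dq': array([ 0.00126161,  0.0014038 , -0.00139253,  0.00048867,  0.00042469,
       -0.00108246, -0.00110932]), 'effort': array([-2.76433993e-04, -6.67846942e+01,  9.84952748e-01, -3.14472628e+01,
       -6.03950769e-02,  4.26411512e-02,  1.73459803e-04]), 'tcp_pos': array([0.14901974, 0.60649028, 0.2429704 ]), 'tcp_rot': array([ 1.20147723e-01,  9.92755736e-01, -7.56644220e-04, -5.49515533e-06]), 'wrist_force': array([-0.47785251,  0.57050275,  0.1744808 ]), 'ft_torque': array([-0.00600555, -0.01734583,  0.01795973]), 'finger_force': 0.0, 'width': 0.09181316827066813}
top {'fx': 469.2321772314771, 'fy': 469.2321772314771, 'cx': 319.9557014106169, 'cy': 234.27392794904102, 'dist': array([-0.03514979,  0.        ,  0.        ,  0.        ,  0.        ]), 'eye': array([ 0.44757599, -0.07780708,  1.03780206]), 'rotation': array([ 0.05564178, -0.06068304, -0.69881578,  0.71054772])}
scene {'fx': 472.2703783922444, 'fy': 472.2703783922444, 'cx': 324.2409462600963, 'cy': 232.38672893801595, 'dist': array([-0.00449553,  0.        ,  0.        ,  0.        ,  0.        ]), 'eye': array([ 0.18273452, -0.50595797,  0.76173524]), 'rotation': array([ 0.32231902, -0.13038147, -0.36751601,  0.86257933])}
```

View pics/top0.png

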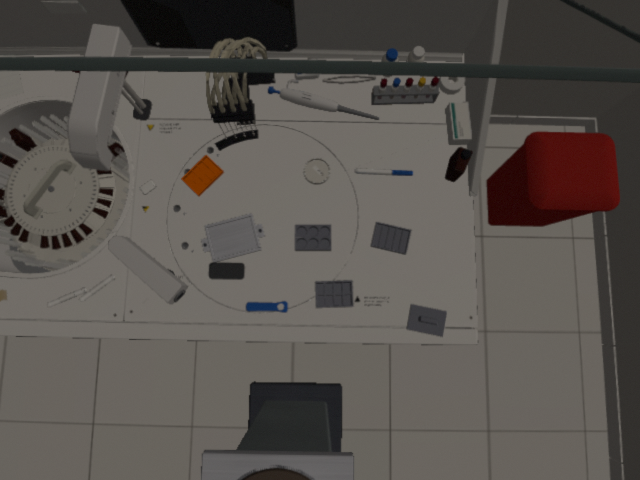

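View pics/scene0.png

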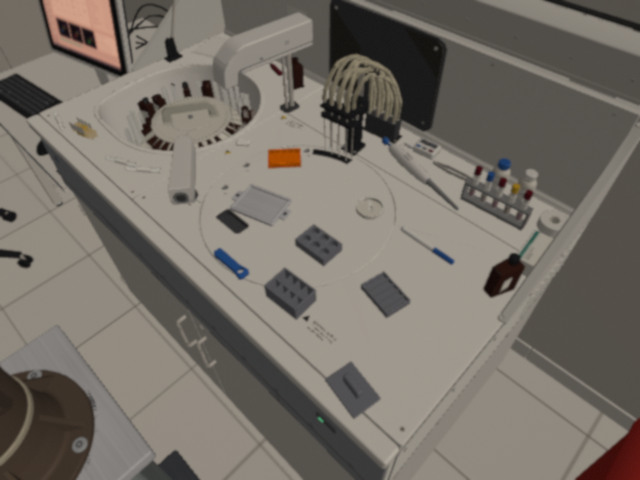

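```bash
cat > h.py <<'E'
import numpy as np, cv2
from scipy.spatial.transform import Rotation as R
from cell import *
def cloud(d,c):
    "world xyz per pixel"
    K=np.array([[c['fx'],0,c['cx']],[0,c['fy'],c['cy']],[0,0,1]])
    v,u=np.mgrid[:480,:640]
    n=cv2.undistortPoints(np.stack([u,v],-1).reshape(-1,1,2).astype(np.float64),K,np.array(c['dist'])).reshape(480,640,2)
    P=np.stack([n[...,0]*d,-n[...,1]*d,-d],-1)
    return P@R.from_quat(c['rotation']).as_matrix().T+c['eye']
def rect(W,u,v,r,z0,z1,mask=None):
    "min-area rectangle of points with z in z0..z1 near pixel; returns centre, size(short,long), yaw of long axis(deg), median z"
    m=np.zeros((480,640),bool); m[max(v-r,0):v+r,max(u-r,0):u+r]=1
    m&=(W[...,2]>z0)&(W[...,2]<z1)
    if mask is not None: m&=mask
    n,l,s,_=cv2.connectedComponentsWithStats(m.astype(np.uint8))
    k=1+np.argmax(s[1:,4]); m=l==k
    p=W[m]; (c,sz,a)=cv2.minAreaRect(p[:,:2].astype(np.float32)*1000)
    if sz[0]>sz[1]: L=a; sz=sz[::-1]
    else: L=a+90
    return np.round(c,1),np.round(sz,1),round((L+90)%180-90,1),round(np.median(p[:,2])*1000,1),len(p)
E
python3 - <<'E'
from h import *
d=np.load('pics/top0.npy');W=cloud(d,calibration('top'))
p=cv2.imread('pics/top0.png')
g=p.max(2)<110; 
for n,u,v,r in [('deck',290,190,5),('carrier',233,238,3),('black',226,271,3),('pen',384,172,3)]:
    q=W[v-r:v+r,u-r:u+r].reshape(-1,3); print(n,np.median(q,0).round(4),q.std(0).round(4), p[v,u])
for n,u,v,z0,z1 in [('six',313,237,.012,.035),('deep',334,294,.02,.06),('trough',391,238,.008,.03),('cover',427,320,.003,.016),('carrier',233,238,.003,.016),('opener',267,307,.005,.03),('black',226,271,.005,.08)]:
    try: print(n,*rect(W,u,v,32,z0,z1))
    except Exception as e: print(n,e)
s=p[140:345,170:460]; cv2.imwrite('pics/c1.png',cv2.convertScaleAbs(cv2.resize(s,None,fx=2.7,fy=2.7,interpolation=cv2.INTER_CUBIC),alpha=1.4))
E
```

```text
deck [ 7.222e-01 -1.280e-02  3.000e-04] [0.0067 0.0066 0.0017] [103 109 114]
carrier [0.6085 0.1107 0.0048] [0.0038 0.0038 0.0019] [94 95 97]
black [ 0.5367  0.1273 -0.018 ] [0.0039 0.0039 0.0015] [29 27 30]
pen [ 0.765  -0.2262  0.0116] [0.0048 0.0041 0.0049] [100 104 108]
six [609.8 -66.4] [55.7 79.4] -88.9 22.0 527
deep [ 487.1 -114.4] [56.5 79.2] -88.2 33.7 412
trough [ 613.1 -239.9] [56.5 80.3] 77.3 13.6 343
cover [ 432.9 -319.7] [58.1 85.4] 79.6 6.8 826
carrier [608.6 110.5] [ 90.1 142. ] -75.7 5.4 1608
opener [457.9  30.5] [23.6 87.3] -89.0 11.8 342
black [579.3 115.9] [ 51.5 122.7] -88.9 7.1 310
```

View pics/c1.png

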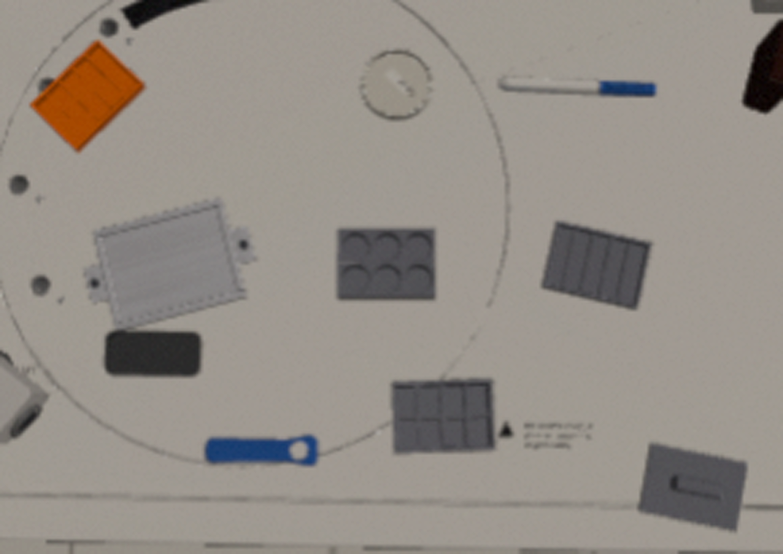

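Seen (top view): deep block at (334,294) with 2×4 wells, six-well plate (313,237), carrier (233,238), cover with bar (427,320), and bystanders opener (267,307), petri dish (316,171) and pen (384,172). There are two trough plates: the grey one at (391,238) and the orange one at (203,176). The grey one fits, because orange is ruled out, and the crop confirms it. The sizes from depth match the specification.

```bash
cat >> h.py <<'E'
def go(x,y,z,yaw):
    "tool-y yaw target in deg (mod 180); prints turn units and tool-frame shift units after the turn"
    s=monitor.get_state(); r=R.from_quat(s['tcp_rot']).as_matrix(); p=s['tcp_pos']
    cy=np.degrees(np.arctan2(r[1,1],r[0,1])); dy=(yaw-cy+90)%180-90
    a=np.radians(cy+dy); Y=np.array([np.cos(a),np.sin(a),0]); Z=np.array([0,0,-1.]); X=np.cross(Y,Z)
    T=np.stack([X,Y,Z],1); e=R.from_matrix(r.T@T).as_rotvec(degrees=True)/90
    sh=T.T@(np.array([x,y,z])-p)/.75
    print('t',round(s['time_s'],2),'tcp',p.round(4),'yaw',round(cy,2),'w',round(s['width'],4),'F',s['wrist_force'].round(1),'ff',round(s['finger_force'],1))
    print(' turn',e.round(4),'rows',np.abs(e).max()/.0796,' shift',sh.round(4),'rows',round(np.linalg.norm(sh)/.0556,2),'q',s['joint_positions'].round(2))
E
python3 - <<'E'
from h import *
W=cloud(np.load('pics/top0.npy'),calibration('top'))
for x0 in np.arange(0,.9,.1):
    print(round(x0,1),[(round(y0,1),round(float(W[(W[...,0]>x0)&(W[...,0]<x0+.1)&(W[...,1]>y0)&(W[...,1]<y0+.1)&(W[...,2]<.8)][:,2].max(initial=-1)),2)) for y0 in np.arange(-.4,.8,.1)])
go(.487,-.114,.2,1.8)
E
```

```text
0.0 [(np.float64(-0.4), -0.92), (np.float64(-0.3), -0.92), (np.float64(-0.2), -0.83), (np.float64(-0.1), -1.0), (np.float64(-0.0), -0.0), (np.float64(0.1), 0.0), (np.float64(0.2), -0.93), (np.float64(0.3), -0.92), (np.float64(0.4), -0.92), (np.float64(0.5), -0.93), (np.float64(0.6), -0.93), (np.float64(0.7), -0.93), (np.float64(0.8), -0.92)]
0.1 [(np.float64(-0.4), -0.92), (np.float64(-0.3), -0.93), (np.float64(-0.2), 0.0), (np.float64(-0.1), 0.02), (np.float64(-0.0), 0.02), (np.float64(0.1), 0.01), (np.float64(0.2), -0.92), (np.float64(0.3), -0.93), (np.float64(0.4), -0.93), (np.float64(0.5), -0.93), (np.float64(0.6), -0.93), (np.float64(0.7), -0.92), (np.float64(0.8), -0.93)]
0.2 [(np.float64(-0.4), -0.92), (np.float64(-0.3), -0.93), (np.float64(-0.2), -0.93), (np.float64(-0.1), -0.92), (np.float64(-0.0), -0.92), (np.float64(0.1), -0.92), (np.float64(0.2), -0.92), (np.float64(0.3), -0.93), (np.float64(0.4), -0.92), (np.float64(0.5), -0.93), (np.float64(0.6), -0.93), (np.float64(0.7), -0.92), (np.float64(0.8), -0.93)]
0.3 [(np.float64(-0.4), 0.01), (np.float64(-0.3), 0.01), (np.floa
[... 1476 characters left out ...]
.24), (np.float64(0.4), -0.04), (np.float64(0.5), 0.01), (np.float64(0.6), -0.03), (np.float64(0.7), -0.06), (np.float64(0.8), -1.0)]
0.8 [(np.float64(-0.4), 0.08), (np.float64(-0.3), 0.01), (np.float64(-0.2), 0.02), (np.float64(-0.1), 0.01), (np.float64(-0.0), 0.23), (np.float64(0.1), 0.23), (np.float64(0.2), 0.01), (np.float64(0.3), 0.24), (np.float64(0.4), 0.0), (np.float64(0.5), -0.04), (np.float64(0.6), 0.0), (np.float64(0.7), -0.04), (np.float64(0.8), -1.0)]
t 0.1 tcp [0.149  0.6065 0.243 ] yaw 76.2 w 0.0917 F [-0.4 -0.1  0.5] ff 0.0
 turn [-7.000e-04  7.000e-04  8.267e-01] rows 10.385827377834783  shift [-0.9744  0.4203  0.0574] rows 19.11 q [-1.43  0.44  0.02  1.57 -0.01  1.13 -0.08]
```

```bash
python3 -m pendant '0 0 0 0 0 .0752;0 0 0 0 0 .0752;0 0 0 0 0 .0752;0 0 0 0 0 .0752;0 0 0 0 0 .0752;0 0 0 0 0 .0752;0 0 0 0 0 .0752;0 0 0 0 0 .0752' 1
python3 -m pendant '0 0 0 0 0 .0752;0 0 0 0 0 .0752;0 0 0 0 0 .0752;-.0464 .02 0 0 0 0;-.0464 .02 0 0 0 0;-.0464 .02 0 0 0 0;-.0464 .02 0 0 0 0;-.0464 .02 0 0 0 0' 
python3 -c "from h import *;go(.487,-.114,.2,1.8)"
```

```text
time_s: 0.77
tcp_pos: [0.149, 0.6067, 0.2433]
tcp_rot: [0.561, 0.828, -0.0, 0.0]
wrist_force: [-0.4, -0.5, -0.6]
width: 0.0917
finger_force: 0.0
time_s: 1.43
tcp_pos: [0.2297, 0.4334, 0.2433]
tcp_rot: [0.696, 0.718, -0.0, 0.0]
wrist_force: [1.2, 0.4, -0.2]
width: 0.0916
finger_force: 0.0
t 1.43 tcp [0.2297 0.4334 0.2433] yaw 1.77 w 0.0916 F [ 1.2  0.4 -0.2] ff 0.0
 turn [-0.0002  0.0004 -0.0003] rows 0.005010611143944388  shift [-0.7403  0.32    0.0578] rows 14.54 q [-1.5   0.22  0.37  1.91 -0.09  1.03 -1.06]
```

```bash
for i in 1 2; do python3 -m pendant '-.0463 .02 .0036 0 0 0;-.0463 .02 .0036 0 0 0;-.0463 .02 .0036 0 0 0;-.0463 .02 .0036 0 0 0;-.0463 .02 .0036 0 0 0;-.0463 .02 .0036 0 0 0;-.0463 .02 .0036 0 0 0;-.0463 .02 .0036 0 0 0' >/dev/null; done
python3 - <<'E'
from h import *
go(.487,-.114,.1,1.8)
c=calibration('wrist');p,d=snapshot('wrist');W=cloud(d,c);np.save('pics/w1.npy',W)
cv2.imwrite('pics/w1.png',p[:,:,::-1]);print(c)
E
```

```text
t 2.77 tcp [ 0.4865 -0.1143  0.2001] yaw 1.79 w 0.0921 F [1.7 0.2 1.1] ff 0.0
 turn [-0.0002 -0.0002 -0.0001] rows 0.002671123180278802  shift [0.0003 0.0006 0.1335] rows 2.4 q [-0.48  0.33  0.79  1.97 -0.29  0.95  0.48]
{'fx': 359.91755298883743, 'fy': 359.91755298883743, 'cx': 322.6424169811857, 'cy': 237.1440422454721, 'dist': array([-0.00457798,  0.        ,  0.        ,  0.        ,  0.        ]), 'eye': array([ 0.48422802, -0.03405646,  0.34155122]), 'rotation': array([-0.15243925, -0.00213208,  0.0154917 ,  0.98818912])}
```

View pics/w1.png

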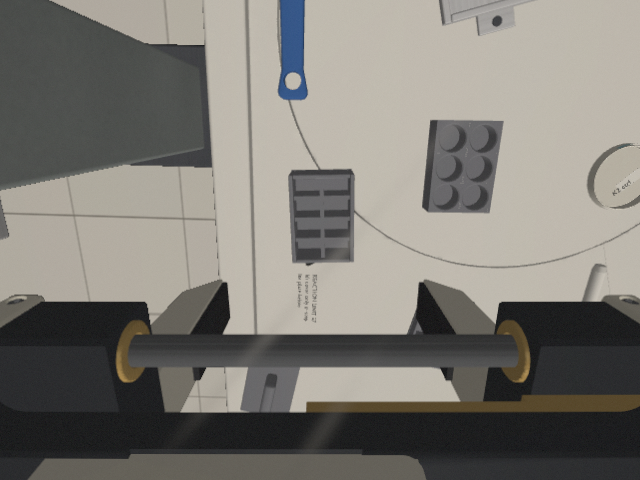

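```bash
python3 - <<'E'
from h import *
W=np.load('pics/w1.npy')
print(*rect(W,322,216,60,.028,.05)); print(*rect(W,462,166,60,.015,.035))
print(np.median(W[300:320,350:370].reshape(-1,3),0))
E
```

```text
[ 485.4 -114.9] [55.9 80.5] -86.7 33.1 2527
[609.1 -67.5] [57.2 80.2] -88.9 22.1 3543
[ 5.29040482e-01 -2.21117436e-01  4.21421332e-05]
```

```bash
python3 -m pendant '-.0005 .0000 .0288 0 0 -.008;0 0 .0288 0 0 0;0 0 .0288 0 0 0;0 0 .0288 0 0 0;0 0 .0288 0 0 0;0 0 .0288 0 0 0;0 0 .0288 0 0 0;0 0 .0288 0 0 0' >/dev/null
python3 -c "from h import *;go(.486,-.1147,.027,2.5)"
python3 -m pendant '0 0 0 0 0 0;0 0 0 0 0 0;0 0 0 0 0 0;0 0 0 0 0 0;0 0 0 0 0 0;0 0 0 0 0 0;0 0 0 0 0 0;0 0 0 0 0 0' 0 25 | tail -2
python3 -m pendant '0 0 -.02 0 0 0;0 0 -.02 0 0 0;0 0 -.02 0 0 0;0 0 -.02 0 0 0;0 0 -.02 0 0 0;0 0 -.02 0 0 0;0 0 -.02 0 0 0;0 0 -.02 0 0 0' | tail -2
python3 -c "from h import *;go(.6085,.1105,.15,14.3)"
```

```text
t 3.48 tcp [ 0.486  -0.1129  0.0265] yaw 2.48 w 0.0918 F [0.1 0.  0.7] ff 0.0
 turn [-0.0003 -0.     -0.0003] rows 0.0038529592765325278  shift [-0.0024 -0.0001 -0.0007] rows 0.05 q [-0.28  0.59  0.55  2.12 -0.57  0.57  0.73]
width: 0.0558
finger_force: 25.0
width: 0.0559
finger_force: 25.0
t 4.82 tcp [ 0.486  -0.1129  0.1486] yaw 2.47 w 0.0559 F [ 0.1  1.3 -1.5] ff 25.0
 turn [ 0.000e+00 -1.000e-04 -1.315e-01] rows 1.6514043872256727  shift [ 0.2483  0.2319 -0.0018] rows 6.11 q [-0.43  0.4   0.74  2.03 -0.37  0.84  0.56]
```

```bash
python3 -m pendant '0 0 0 0 0 -.066;0 0 0 0 0 -.0655;.0219 .0337 0 0 0 0;.0219 .0337 0 0 0 0;.0219 .0337 0 0 0 0;.0219 .0337 0 0 0 0;.0219 .0337 0 0 0 0;.0219 .0337 0 0 0 0' |tail -2
python3 - <<'E'
from h import *
go(.6085,.1105,.15,14.3)
c=calibration('wrist');p,d=snapshot('wrist');W=cloud(d,c);np.save('pics/w2.npy',W)
cv2.imwrite('pics/w2.png',p[:,:,::-1])
E
```

```text
width: 0.0557
finger_force: 25.0
t 5.48 tcp [0.6094 0.0213 0.1479] yaw 14.32 w 0.0557 F [ 0.6 -0.5 -1.8] ff 25.0
 turn [ 0.     -0.0001  0.0002] rows 0.002578718199908631  shift [ 0.1155  0.0282 -0.0028] rows 2.14 q [-0.55  0.56  0.64  1.76 -0.4   0.95  0.5 ]
```

View pics/w2.png

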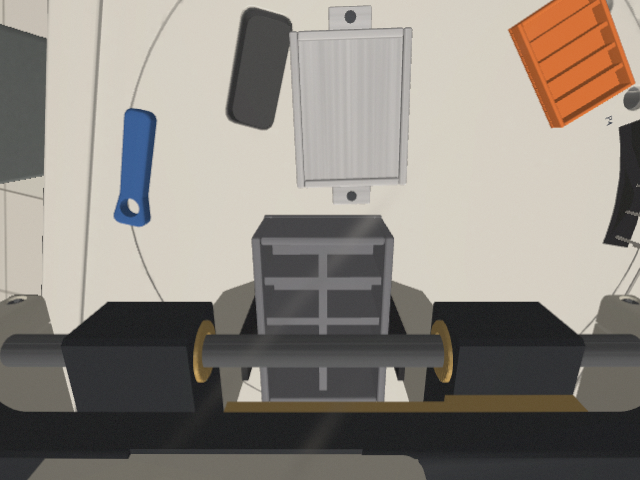

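```bash
cat >> h.py <<'E'
def pix(c,uv,z):
    "pixels to world points at height z"
    K=np.array([[c['fx'],0,c['cx']],[0,c['fy'],c['cy']],[0,0,1]])
    n=cv2.undistortPoints(np.array(uv,float).reshape(-1,1,2),K,np.array(c['dist'])).reshape(-1,2)
    r=np.c_[n[:,0],-n[:,1],-np.ones(len(n))]@R.from_quat(c['rotation']).as_matrix().T
    return c['eye']+r*((z-c['eye'][2])/r[:,2])[:,None]
E
python3 - <<'E'
from h import *
W=np.load('pics/w2.npy');c=calibration('wrist')
q=pix(c,[(290,31),(411,28),(406,185),(298,187)],.008);print(q.round(4),q.mean(0).round(4),np.linalg.norm(np.diff(q,axis=0),axis=1).round(4),np.degrees(np.arctan2(*(q[0]-q[3]+q[1]-q[2])[1::-1])))
m=q[:2].mean(0)-q[2:].mean(0); print('long yaw',np.degrees(np.arctan2(m[1],m[0])))
print(rect(W,352,110,120,.0025,.014))
print('block top',np.median(W[240:400,258:262].reshape(-1,3),0), W[245,258],W[245,388])
e=W[228:250,323]; print(e.round(4)[::2])
s=monitor.get_state();r=R.from_quat(s['tcp_rot']).as_matrix()
t=W[236:300,250:396].reshape(-1,3);t=(t-s['tcp_pos'])@r; t=t[(t[:,2]<-.005)&(t[:,2]>-.02)]; print(t.min(0),t.max(0),np.median(t,0))
E
```

```text
[[0.5556 0.1594 0.008 ]
 [0.6364 0.1826 0.008 ]
 [0.668  0.0779 0.008 ]
 [0.5865 0.055  0.008 ]] [0.6116 0.1187 0.008 ] [0.084  0.1094 0.0847] 106.63424642478768
long yaw 106.63424642478768
(array([607.3, 111.8]), array([ 87.5, 141.9]), -74.5, np.float64(4.8), 19871)
block top [0.58306114 0.03130887 0.15562485] [0.57604125 0.0488161  0.15596436] [0.62534214 0.06139863 0.15593885]
[[0.5999 0.0581 0.1426]
 [0.5999 0.0583 0.1463]
 [0.5998 0.0585 0.1498]
 [0.5999 0.0581 0.1514]
 [0.6    0.0579 0.1535]
 [0.6001 0.0576 0.155 ]
 [0.6002 0.0571 0.156 ]
 [0.6005 0.0559 0.1546]
 [0.6006 0.0556 0.1562]
 [0.6012 0.0533 0.1516]
 [0.6014 0.0523 0.1511]]
[ 0.00457216 -0.03392525 -0.01024389] [ 0.03345219  0.02247138 -0.00502628] [ 0.0298401  -0.00575164 -0.00782682]
```

```bash
python3 -c "from h import *;go(.6076,.1127,.15,15)"
```

```text
t 5.53 tcp [0.6134 0.028  0.1476] yaw 14.69 w 0.056 F [ 5.8  5.3 -0.9] ff 25.0
 turn [ 0.0022 -0.0014 -0.0034] rows 0.042950513719040226  shift [ 0.1111  0.0218 -0.0032] rows 2.04 q [-0.55  0.57  0.63  1.75 -0.4   0.95  0.5 ]
```

```bash
python3 -m pendant '.0257 .006 0 0 0 0;.0257 .006 0 0 0 0;.0257 .006 0 0 0 0;.0257 .006 0 0 0 -.0035;0 0 0 0 0 0;0 0 0 0 0 0;0 0 0 0 0 0;0 0 0 0 0 0' |tail -2
python3 -c "from h import *;go(.6076,.1127,.0315,15)"
```

```text
width: 0.056
finger_force: 25.0
t 6.2 tcp [0.6072 0.0977 0.1479] yaw 14.53 w 0.056 F [-0.  -0.1 -1.5] ff 25.0
 turn [ 0.      0.0004 -0.0052] rows 0.06593430863243009  shift [0.0192 0.0058 0.1552] rows 2.81 q [-0.67  0.57  0.64  1.75 -0.4   0.96  0.38]
```

```bash
python3 -m pendant '.0192 .0058 .005 0 0 -.005;0 0 .03 0 0 0;0 0 .03 0 0 0;0 0 .03 0 0 0;0 0 .03 0 0 0;0 0 .018 0 0 0;0 0 0.007 0 0 0;0 0 0 0 0 0' |tail -2
python3 -c "from h import *;go(.6076,.1127,.0315,15)"
```

```text
width: 0.0559
finger_force: 25.0
t 6.87 tcp [0.6074 0.1139 0.0344] yaw 15.05 w 0.0559 F [-0.   0.4 -1.3] ff 25.0
 turn [-0.001   0.      0.0006] rows 0.012272004786434353  shift [-0.0017 -0.0002  0.0038] rows 0.08 q [-0.63  0.71  0.54  1.82 -0.51  0.76  0.45]
```

```bash
python3 -m pendant '-.0015 0 .002 0 0 0;0 0 .002 0 0 0;0 0 .001 0 0 0;0 0 0 0 0 0;0 0 0 0 0 0;0 0 0 0 0 0;0 0 0 0 0 0;0 0 0 0 0 0' |grep -v rot
python3 -m pendant '0 0 0 0 0 0;0 0 0 0 0 0;0 0 0 0 0 0;0 0 0 0 0 0;0 0 0 0 0 0;0 0 0 0 0 0;0 0 0 0 0 0;0 0 0 0 0 0' .9 |grep -v rot
python3 -m pendant '0 0 -.03 0 0 0;0 0 -.03 0 0 0;0 0 -.03 0 0 0;0 0 -.03 0 0 0;0 0 -.03 0 0 0;0 0 -.03 0 0 0;0 0 -.02 0 0 0;0 0 0 0 0 0' 1|tail -2
python3 -c "from h import *;go(.6095,-.067,.15,1.1)"
```

```text
time_s: 7.53
tcp_pos: [0.6089, 0.1129, 0.0326]
wrist_force: [-0.8, -0.9, 6.4]
width: 0.0559
finger_force: 25.0
time_s: 8.2
tcp_pos: [0.6081, 0.113, 0.0314]
wrist_force: [-0.5, -0.8, -0.2]
width: 0.0826
finger_force: 0.0
width: 0.0919
finger_force: 0.0
t 8.87 tcp [0.6099 0.113  0.1849] yaw 15.06 w 0.0919 F [ 1.  -0.4  0.2] ff 0.0
 turn [ 0.0033 -0.0005  0.1551] rows 1.948693949056748  shift [-0.2399 -0.0051  0.0466] rows 4.4 q [-0.71  0.54  0.66  1.7  -0.38  1.03  0.34]
```

```bash
python3 -m pendant '0 0 0 0 0 .0776;0 0 0 0 0 .0776;-.04 -.0008 .004 0 0 0;-.04 -.0008 .004 0 0 0;-.04 -.0008 .004 0 0 0;-.04 -.0008 .004 0 0 0;-.04 -.0008 .004 0 0 0;-.04 -.0008 .004 0 0 0' 1|tail -2
python3 -m pendant '0 0 0 0 0 0;0 0 0 0 0 0;0 0 0 0 0 0;0 0 0 0 0 0;0 0 0 0 0 0;0 0 0 0 0 0;0 0 0 0 0 0;0 0 0 0 0 0' |tail -2
python3 - <<'E'
from h import *
go(.6095,-.067,.021,1.1)
c=calibration('wrist');p,d=snapshot('wrist');W=cloud(d,c)
cv2.imwrite('pics/w3.png',p[:,:,::-1]);np.save('pics/w3.npy',W)
Wt=cloud(snapshot('top')[1],calibration('top'))
for X in (W,Wt):
  m=(X[...,2]>.033)&(X[...,2]<.05)&(abs(X[...,0]-.608)<.08)&(abs(X[...,1]-.11)<.07)
  q=X[m]; print(len(q),cv2.minAreaRect(q[:,:2].astype(np.float32)*1000),np.median(q[:,2]))
E
```

```text
width: 0.0919
finger_force: 0.0
width: 0.0918
finger_force: 0.0
t 10.2 tcp [ 0.608  -0.0664  0.1635] yaw 1.15 w 0.0918 F [ 0.3  0.3 -0.2] ff 0.0
 turn [ 0.     -0.0001  0.0006] rows 0.007387695213474617  shift [-0.0008  0.002   0.19  ] rows 3.42 q [-0.45  0.56  0.71  1.74 -0.43  1.    0.44]
1361 ((616.3695678710938, 83.70086669921875), (56.589088439941406, 24.64250373840332), 14.19851016998291) 0.039361412293170916
10 ((625.4039916992188, 152.127197265625), (4.221987247467041, 9.062395095825195), 46.686256408691406) 0.03914015708162133
```

View pics/w3.png

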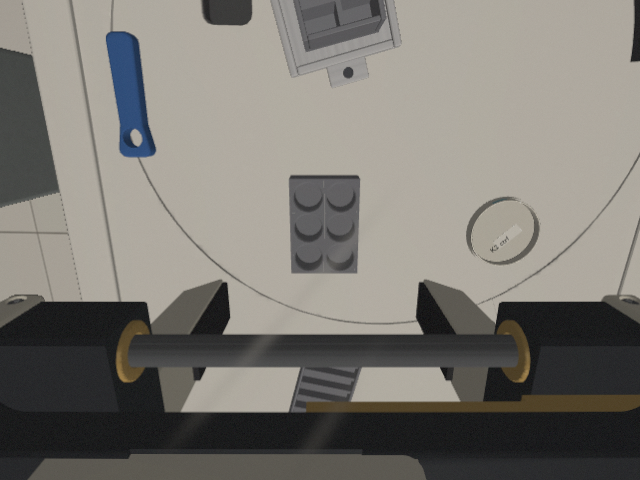

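```bash
python3 - <<'E'
from h import *
W=np.load('pics/w3.npy'); print(*rect(W,324,228,60,.015,.03))
E
python3 -m pendant '-.0005 .001 .0238 0 0 0;0 0.001 .0238 0 0 0;0 0 .0238 0 0 0;0 0 .0238 0 0 0;0 0 .0238 0 0 0;0 0 .0238 0 0 0;0 0 .0238 0 0 0;0 0 .0238 0 0 0' |tail -2
python3 -m pendant '0 0 0 0 0 0;0 0 0 0 0 0;0 0 0 0 0 0;0 0 0 0 0 0;0 0 0 0 0 0;0 0 0 0 0 0;0 0 0 0 0 0;0 0 0 0 0 0' 0 25 |grep -v rot
python3 -m pendant '0 0 -.02 0 0 0;0 0 -.02 0 0 0;0 0 -.02 0 0 0;0 0 -.02 0 0 0;0 0 -.02 0 0 0;0 0 -.02 0 0 0;0 0 -.02 0 0 0;0 0 0 0 0 0' |tail -2
python3 -c "from h import *;go(.608,.03,.15,14.5)"
```

```text
[609.1 -67.5] [56.1 80.7] -88.8 22.3 3616
width: 0.0917
finger_force: 0.0
time_s: 11.63
tcp_pos: [0.6097, -0.0673, 0.0212]
wrist_force: [-1.5, 0.2, 5.8]
width: 0.0557
finger_force: 25.0
width: 0.056
finger_force: 25.0
t 12.3 tcp [ 0.6108 -0.0678  0.1282] yaw 1.09 w 0.056 F [ 1.  -1.3 -1.6] ff 25.0
 turn [ 0.0024  0.0004 -0.149 ] rows 1.8713519982152858  shift [ 0.1272  0.029  -0.029 ] rows 2.4 q [-0.43  0.6   0.68  1.77 -0.47  0.93  0.47]
```

```bash
python3 -m pendant '0 0 -.005 0 0 -.0745;0 0 -.005 0 0 -.0745;.038 .0087 -.005 0 0 0;.038 .0087 -.005 0 0 0;.038 .0087 -.005 0 0 0;0 0 0 0 0 0;0 0 0 0 0 0;0 0 0 0 0 0' |tail -2
python3 -m pendant '0 0 0 0 0 0;0 0 0 0 0 0;0 0 0 0 0 0;0 0 0 0 0 0;0 0 0 0 0 0;0 0 0 0 0 0;0 0 0 0 0 0;0 0 0 0 0 0' |tail -2
python3 - <<'E'
from h import *
go(.608,.111,.0635,14.5)
c=calibration('wrist');p,d=snapshot('wrist');W=cloud(d,c)
cv2.imwrite('pics/w4.png',p[:,:,::-1]);np.save('pics/w4.npy',W)
m=(W[...,2]>.034)&(W[...,2]<.05)&(abs(W[...,0]-.608)<.08)&(abs(W[...,1]-.11)<.08)
print(cv2.minAreaRect(W[m][:,:2].astype(np.float32)*1000),m.sum(),[a[m.nonzero()[0]>-1].max() for a in m.nonzero()],m.nonzero()[0].min(),np.median(W[m][:,2]))
print(rect(W,352,110,120,.0025,.014))
E
```

```text
width: 0.0556
finger_force: 25.0
width: 0.0555
finger_force: 25.0
t 13.63 tcp [0.607  0.0203 0.1444] yaw 14.51 w 0.0555 F [ 0.6 -0.1 -1.2] ff 25.0
 turn [ 0.0001 -0.      0.0001] rows 0.001463152948868811  shift [0.1167 0.0316 0.1079] rows 2.92 q [-0.55  0.56  0.64  1.77 -0.4   0.94  0.51]
((608.890625, 111.03209686279297), (56.309139251708984, 80.4736557006836), 14.921621322631836) 4551 [np.int64(174), np.int64(408)] 43 0.038932937813954155
(array([608.6, 112.1]), array([ 89.2, 140.4]), -74.0, np.float64(6.2), 9099)
```

View pics/w4.png

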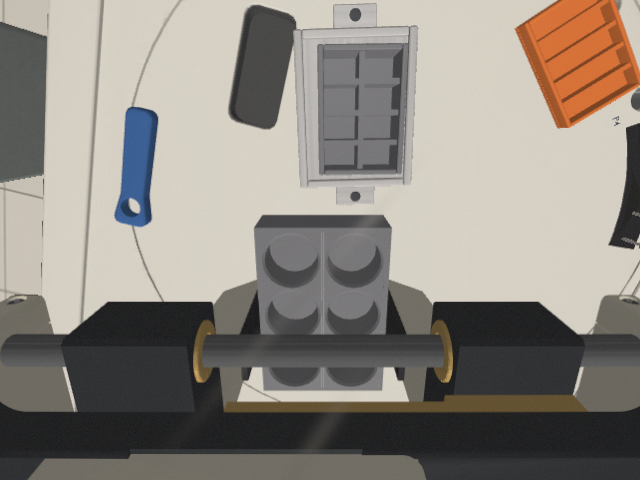

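```bash
python3 -c "from h import *;go(.6092,.111,.066,14.9)"
python3 -m pendant '.039 .011 0 0 0 -.0045;.039 .011 0 0 0 0;.039 .011 0 0 0 0;0 0 .02 0 0 0;0 0 .03 0 0 0;0 0 .03 0 0 0;0 0 .024 0 0 0;0 0 0 0 0 0' |tail -2
python3 -m pendant '0 0 0 0 0 0;0 0 0 0 0 0;0 0 0 0 0 0;0 0 0 0 0 0;0 0 0 0 0 0;0 0 0 0 0 0;0 0 0 0 0 0;0 0 0 0 0 0' |tail -2
python3 -c "from h import *;go(.6092,.111,.0615,14.9)"
```

```text
t 13.68 tcp [0.607  0.0203 0.1444] yaw 14.51 w 0.0556 F [-0.5 -0.1 -1.6] ff 25.0
 turn [ 0.     -0.     -0.0043] rows 0.05413539457304083  shift [0.1161 0.0339 0.1046] rows 2.88 q [-0.55  0.56  0.64  1.77 -0.4   0.94  0.51]
width: 0.0557
finger_force: 25.0
width: 0.056
finger_force: 25.0
t 15.02 tcp [0.6086 0.1115 0.0666] yaw 14.92 w 0.056 F [ 0.5  0.2 -1.4] ff 25.0
 turn [ 0.0002 -0.0001  0.0002] rows 0.0029330815974805387  shift [-0.0009  0.0006  0.0068] rows 0.12 q [-0.64  0.67  0.57  1.8  -0.48  0.81  0.43]
```

```bash
python3 -m pendant '-.001 .0007 .002 0 0 0;0 0 .002 0 0 0;0 0 .002 0 0 0;0 0 .0015 0 0 0;0 0 0 0 0 0;0 0 0 0 0 0;0 0 0 0 0 0;0 0 0 0 0 0' |grep -v rot
python3 -m pendant '0 0 0 0 0 0;0 0 0 0 0 0;0 0 0 0 0 0;0 0 0 0 0 0;0 0 0 0 0 0;0 0 0 0 0 0;0 0 0 0 0 0;0 0 0 0 0 0' .9 |grep -v rot
python3 -m pendant '0 0 -.02 0 0 0;0 0 -.03 0 0 0;0 0 -.03 0 0 0;0 0 -.03 0 0 0;0 0 -.03 0 0 0;0 0 0 0 0 0;0 0 0 0 0 0;0 0 0 0 0 0' 1|tail -2
python3 -c "from h import *;go(.613,-.24,.16,-12.7)"
```

```text
time_s: 15.68
tcp_pos: [0.6092, 0.1108, 0.0612]
wrist_force: [-2.7, 0.1, 6.2]
width: 0.0558
finger_force: 25.0
time_s: 16.35
tcp_pos: [0.6092, 0.1109, 0.0608]
wrist_force: [-0.0, 0.2, -0.0]
width: 0.0826
finger_force: 0.0
width: 0.0917
finger_force: 0.0
t 17.02 tcp [0.6088 0.1111 0.1653] yaw 14.93 w 0.0917 F [-0.8  0.4  0. ] ff 0.0
 turn [-4.00e-04 -1.00e-04  3.07e-01] rows 3.856487405273746  shift [-0.4554  0.1084  0.0071] rows 8.42 q [-0.7   0.56  0.65  1.72 -0.39  1.    0.36]
```

```bash
python3 -m pendant '0 0 0 0 0 .0768;0 0 0 0 0 .0768;0 0 0 0 0 .0768;0 0 0 0 0 .0766;-.0455 .0108 0 0 0 0;-.0455 .0108 0 0 0 0;-.0455 .0108 0 0 0 0;-.0455 .0108 0 0 0 0' |tail -2
python3 -m pendant '-.0455 .0108 0 0 0 0;-.0455 .0108 0 0 0 0;-.0455 .0108 0 0 0 0;-.0455 .0108 0 0 0 0;-.0455 .0108 0 0 0 0;-.0455 .0108 0 0 0 0;0 0 0 0 0 0;0 0 0 0 0 0' |tail -2
python3 -m pendant '0 0 0 0 0 0;0 0 0 0 0 0;0 0 0 0 0 0;0 0 0 0 0 0;0 0 0 0 0 0;0 0 0 0 0 0;0 0 0 0 0 0;0 0 0 0 0 0' |tail -2
python3 - <<'E'
from h import *
go(.613,-.24,.0195,-12.7)
c=calibration('wrist');p,d=snapshot('wrist');W=cloud(d,c)
cv2.imwrite('pics/w5.png',p[:,:,::-1]);np.save('pics/w5.npy',W)
m=(W[...,2]>.008)&(W[...,2]<.022)&(abs(W[...,0]-.613)<.07)&(abs(W[...,1]+.24)<.06)
print(cv2.minAreaRect(W[m][:,:2].astype(np.float32)*1000),m.sum(),np.median(W[m][:,2]))
Wt=cloud(snapshot('top')[1],calibration('top'))
m=(Wt[...,2]>.05)&(Wt[...,2]<.08)&(abs(Wt[...,0]-.608)<.07)&(abs(Wt[...,1]-.11)<.07)
print(cv2.minAreaRect(Wt[m][:,:2].astype(np.float32)*1000),m.sum(),np.median(Wt[m][:,2]))
E
```

```text
width: 0.0918
finger_force: 0.0
width: 0.0917
finger_force: 0.0
width: 0.0919
finger_force: 0.0
t 19.02 tcp [ 0.6132 -0.2396  0.1659] yaw -12.7 w 0.0919 F [ 0.3  0.5 -1.2] ff 0.0
 turn [ 0.0001 -0.0001  0.    ] rows 0.0009288054265560241  shift [-5.000e-04 -1.000e-04  1.952e-01] rows 3.51 q [-0.17  0.65  0.75  1.62 -0.48  1.07  0.49]
((612.1844482421875, -240.65609741210938), (80.32183074951172, 56.06572341918945), 77.41838073730469) 2459 0.013270446179718898
((609.9939575195312, 109.47166442871094), (57.26559829711914, 80.68870544433594), 14.840028762817383) 613 0.06130930261663936
```

View pics/w5.png

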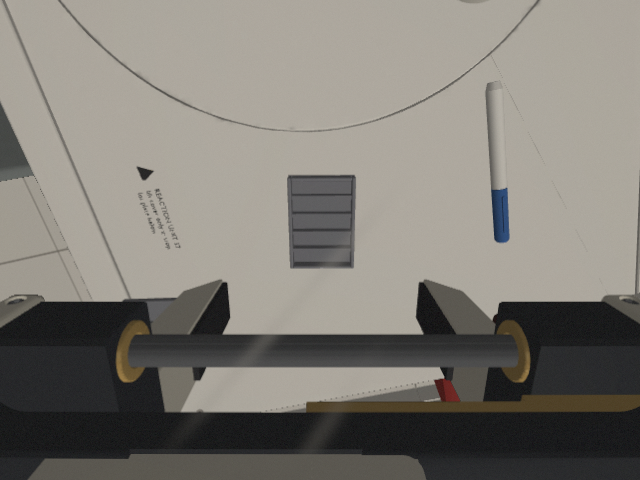

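```bash
python3 -m pendant '-.0014 -.0007 .03 0 0 0;0 0 .03 0 0 0;0 0 .03 0 0 0;0 0 .03 0 0 0;0 0 .03 0 0 0;0 0 .025 0 0 0;0 0 .018 0 0 0;0 0 0 0 0 0' |tail -2
python3 -m pendant '0 0 0 0 0 0;0 0 0 0 0 0;0 0 0 0 0 0;0 0 0 0 0 0;0 0 0 0 0 0;0 0 0 0 0 0;0 0 0 0 0 0;0 0 0 0 0 0' 0 25 |grep -v rot
python3 -m pendant '0 0 -.02 0 0 0;0 0 -.03 0 0 0;0 0 -.03 0 0 0;0 0 -.03 0 0 0;0 0 -.03 0 0 0;0 0 -.02 0 0 0;0 0 -.01 0 0 0;0 0 0 0 0 0' |tail -2
python3 -c "from h import *;go(.608,.02,.16,14.9)"
```

```text
width: 0.0917
finger_force: 0.0
time_s: 20.45
tcp_pos: [0.6126, -0.2407, 0.0215]
wrist_force: [-0.6, -0.1, 3.9]
width: 0.0562
finger_force: 25.0
width: 0.0558
finger_force: 25.0
t 21.12 tcp [ 0.6132 -0.2413  0.1509] yaw -12.72 w 0.0558 F [-0.1  0.1 -1.5] ff 25.0
 turn [ 0.002   0.0006 -0.3069] rows 3.8551161467359965  shift [ 0.3385  0.0829 -0.0121] rows 6.27 q [-0.16  0.66  0.74  1.63 -0.5   1.04  0.51]
```

```bash
python3 -m pendant '0 0 -.003 0 0 -.0767;0 0 -.003 0 0 -.0767;0 0 -.003 0 0 -.0767;0 0 -.003 0 0 -.0767;.0423 .0104 0 0 0 0;.0423 .0104 0 0 0 0;.0423 .0104 0 0 0 0;.0423 .0104 0 0 0 0' |tail -2
python3 -m pendant '.0423 .0104 0 0 0 0;.0423 .0104 0 0 0 0;.0423 .0104 0 0 0 0;.0423 .0104 0 0 0 0;0 0 0 0 0 0;0 0 0 0 0 0;0 0 0 0 0 0;0 0 0 0 0 0' |tail -2
python3 -m pendant '0 0 0 0 0 0;0 0 0 0 0 0;0 0 0 0 0 0;0 0 0 0 0 0;0 0 0 0 0 0;0 0 0 0 0 0;0 0 0 0 0 0;0 0 0 0 0 0' |tail -2
python3 - <<'E'
from h import *
go(.609,.111,.089,14.9)
c=calibration('wrist');p,d=snapshot('wrist');W=cloud(d,c)
cv2.imwrite('pics/w6.png',p[:,:,::-1]);np.save('pics/w6.npy',W)
m=(W[...,2]>.055)&(W[...,2]<.075)&(abs(W[...,0]-.608)<.08)&(abs(W[...,1]-.12)<.08)
print(cv2.minAreaRect(W[m][:,:2].astype(np.float32)*1000),m.sum(),np.median(W[m][:,2]))
E
```

```text
width: 0.0556
finger_force: 25.0
width: 0.0557
finger_force: 25.0
width: 0.0558
finger_force: 25.0
t 23.12 tcp [0.6074 0.0206 0.1576] yaw 14.9 w 0.0558 F [ 0.1 -0.3  0. ] ff 25.0
 turn [ 0. -0.  0.] rows 0.0005673181016353697  shift [0.1159 0.033  0.0914] rows 2.72 q [-0.54  0.54  0.63  1.76 -0.38  0.97  0.49]
((608.89111328125, 110.76394653320312), (56.311058044433594, 80.3530044555664), 15.043807983398438) 6350 0.06228636171255217
```

View pics/w6.png

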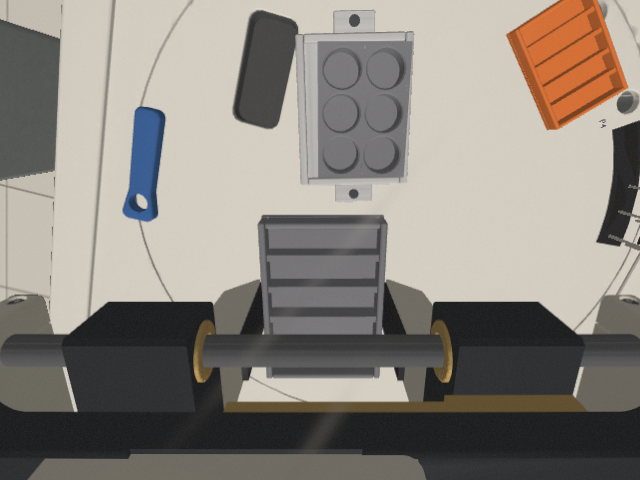

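```bash
python3 -m pendant '.0386 .011 0 0 0 -.001;.0386 .011 0 0 0 0;.0386 .011 0 0 0 0;0 0 .025 0 0 0;0 0 .03 0 0 0;0 0 .025 0 0 0;0 0 .012 0 0 0;0 0 0 0 0 0' |tail -2
python3 -m pendant '0 0 0 0 0 0;0 0 0 0 0 0;0 0 0 0 0 0;0 0 0 0 0 0;0 0 0 0 0 0;0 0 0 0 0 0;0 0 0 0 0 0;0 0 0 0 0 0' |tail -2
python3 -c "from h import *;go(.609,.111,.083,14.9)"
```

```text
width: 0.0558
finger_force: 25.0
width: 0.0557
finger_force: 25.0
t 24.5 tcp [0.609  0.1109 0.0887] yaw 14.99 w 0.0557 F [-0.4  0.7 -0.7] ff 25.0
 turn [ 0.0001 -0.      0.001 ] rows 0.01305748332058146  shift [0.0001 0.0001 0.0075] rows 0.14 q [-0.64  0.64  0.57  1.78 -0.45  0.85  0.4 ]
```

```bash
python3 -m pendant '0 0 .002 0 0 0;0 0 .002 0 0 0;0 0 .002 0 0 0;0 0 .0012 0 0 0;0 0 0 0 0 0;0 0 0 0 0 0;0 0 0 0 0 0;0 0 0 0 0 0' |grep -v rot
python3 -m pendant '0 0 0 0 0 0;0 0 0 0 0 0;0 0 0 0 0 0;0 0 0 0 0 0;0 0 0 0 0 0;0 0 0 0 0 0;0 0 0 0 0 0;0 0 0 0 0 0' .9 |grep -v rot
python3 -m pendant '0 0 -.02 0 0 0;0 0 -.03 0 0 0;0 0 -.03 0 0 0;0 0 -.03 0 0 0;0 0 -.02 0 0 0;0 0 0 0 0 0;0 0 0 0 0 0;0 0 0 0 0 0' 1|tail -2
python3 -c "from h import *;go(.4329,-.3197,.18,-10.4)"
```

```text
time_s: 25.17
tcp_pos: [0.6088, 0.1109, 0.0834]
wrist_force: [-0.9, 0.3, 5.7]
width: 0.0556
finger_force: 25.0
time_s: 25.83
tcp_pos: [0.6089, 0.1109, 0.0831]
wrist_force: [-0.5, -0.5, 0.2]
width: 0.0826
finger_force: 0.0
width: 0.0917
finger_force: 0.0
t 26.5 tcp [0.6084 0.111  0.1799] yaw 15.0 w 0.0917 F [-0.4 -0.  -0.7] ff 0.0
 turn [-6.000e-04 -1.000e-04  2.823e-01] rows 3.5458822870474123  shift [-6.071e-01 -1.265e-01 -1.000e-04] rows 11.15 q [-0.69  0.54  0.64  1.7  -0.37  1.02  0.34]
```

```bash
python3 -m pendant '0 0 0 0 0 .0706;0 0 0 0 0 .0706;0 0 0 0 0 .0706;0 0 0 0 0 .0706;-.0506 -.0105 0 0 0 0;-.0506 -.0105 0 0 0 0;-.0506 -.0105 0 0 0 0;-.0506 -.0105 0 0 0 0' |tail -2
python3 -m pendant '-.0506 -.0105 0 0 0 0;-.0506 -.0105 0 0 0 0;-.0506 -.0105 0 0 0 0;-.0506 -.0105 0 0 0 0;-.0506 -.0105 0 0 0 0;-.0506 -.0105 0 0 0 0;-.0506 -.0105 0 0 0 0;-.0506 -.0105 0 0 0 0' |tail -2
python3 -m pendant '0 0 0 0 0 0;0 0 0 0 0 0;0 0 0 0 0 0;0 0 0 0 0 0;0 0 0 0 0 0;0 0 0 0 0 0;0 0 0 0 0 0;0 0 0 0 0 0' |tail -2
python3 - <<'E'
from h import *
go(.4329,-.3197,.027,-10.4)
c=calibration('wrist');p,d=snapshot('wrist');W=cloud(d,c)
cv2.imwrite('pics/w7.png',p[:,:,::-1]);np.save('pics/w7.npy',W)
for a,b in((.004,.014),(.018,.04)):
  m=(W[...,2]>a)&(W[...,2]<b)&(abs(W[...,0]-.433)<.05)&(abs(W[...,1]+.32)<.06)
  print(cv2.minAreaRect(W[m][:,:2].astype(np.float32)*1000),m.sum(),np.median(W[m][:,2]))
Wt=cloud(snapshot('top')[1],calibration('top'))
m=(Wt[...,2]>.065)&(Wt[...,2]<.09)&(abs(Wt[...,0]-.608)<.07)&(abs(Wt[...,1]-.11)<.07)
print(cv2.minAreaRect(Wt[m][:,:2].astype(np.float32)*1000),m.sum(),np.median(Wt[m][:,2]))
E
```

```text
width: 0.0919
finger_force: 0.0
width: 0.0919
finger_force: 0.0
width: 0.0918
finger_force: 0.0
t 28.5 tcp [ 0.434  -0.3193  0.1806] yaw -10.36 w 0.0918 F [-0.5 -0.4  0.1] ff 0.0
 turn [ 0.     -0.0001  0.0005] rows 0.006054845403712889  shift [-0.0008 -0.0013  0.2048] rows 3.68 q [-0.04  0.44  0.8   1.91 -0.38  0.95  0.76]
((432.9659118652344, -318.15545654296875), (80.08970642089844, 55.99372100830078), 79.16506958007812) 4629 0.006528974106094099
((432.783203125, -317.7762145996094), (39.538028717041016, 11.24828052520752), 79.71865844726562) 638 0.028118109838435018
((609.6107788085938, 109.40093231201172), (56.985679626464844, 80.24047088623047), 14.76983642578125) 784 0.06970573428693522
```

View pics/w7.png

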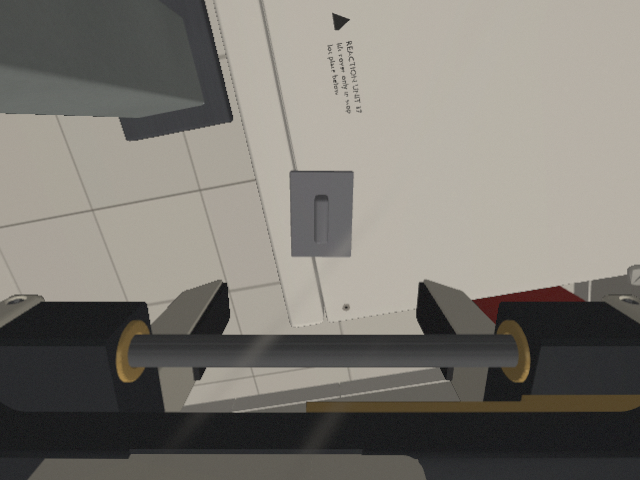

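```bash
python3 -m pendant '.0015 -.0018 .033 0 0 .001;0 0 .033 0 0 0;0 0 .033 0 0 0;0 0 .033 0 0 0;0 0 .033 0 0 0;0 0 .025 0 0 0;0 0 .014 0 0 0;0 0 0 0 0 0' |tail -2
python3 -m pendant '0 0 0 0 0 0;0 0 0 0 0 0;0 0 0 0 0 0;0 0 0 0 0 0;0 0 0 0 0 0;0 0 0 0 0 0;0 0 0 0 0 0;0 0 0 0 0 0' 0 25 |grep -v rot
python3 -m pendant '0 0 0 0 0 0;0 0 0 0 0 0;0 0 0 0 0 0;0 0 0 0 0 0;0 0 0 0 0 0;0 0 0 0 0 0;0 0 0 0 0 0;0 0 0 0 0 0' |grep -v rot
```

```text
width: 0.0917
finger_force: 0.0
time_s: 29.93
tcp_pos: [0.4326, -0.3185, 0.0278]
wrist_force: [1.0, 0.9, -0.1]
width: 0.0433
finger_force: 0.0
time_s: 30.6
tcp_pos: [0.4324, -0.3185, 0.0276]
wrist_force: [0.1, 0.1, -1.0]
width: 0.0118
finger_force: 25.0
```

```bash
python3 -m pendant '0 0 -.02 0 0 0;0 0 -.035 0 0 0;0 0 -.035 0 0 0;0 0 -.035 0 0 0;0 0 -.035 0 0 0;0 0 -.035 0 0 0;0 0 -.02 0 0 0;0 0 0 0 0 0' |tail -2
python3 -c "from h import *;go(.6075,.02,.18,14.9)"
```

```text
width: 0.012
finger_force: 25.0
t 31.27 tcp [ 0.4336 -0.3198  0.192 ] yaw -10.53 w 0.012 F [ 0.2 -1.  -0.6] ff 25.0
 turn [ 0.0029  0.0014 -0.2825] rows 3.5491794717445675  shift [0.3782 0.3405 0.016 ] rows 9.16 q [-0.06  0.42  0.82  1.9  -0.37  0.97  0.75]
```

```bash
python3 -m pendant '0 0 0 0 0 -.0706;0 0 0 0 0 -.0706;0 0 0 0 0 -.0706;0 0 0 0 0 -.0706;.0378 .034 0 0 0 0;.0378 .034 0 0 0 0;.0378 .034 0 0 0 0;.0378 .034 0 0 0 0' |tail -2
python3 -m pendant '.0378 .034 0 0 0 0;.0378 .034 0 0 0 0;.0378 .034 0 0 0 0;.0378 .034 0 0 0 0;.0378 .034 0 0 0 0;.0378 .034 0 0 0 0;0 0 0 0 0 0;0 0 0 0 0 0' |tail -2
python3 -m pendant '0 0 0 0 0 0;0 0 0 0 0 0;0 0 0 0 0 0;0 0 0 0 0 0;0 0 0 0 0 0;0 0 0 0 0 0;0 0 0 0 0 0;0 0 0 0 0 0' |tail -2
python3 - <<'E'
from h import *
go(.609,.111,.109,14.9)
c=calibration('wrist');p,d=snapshot('wrist');W=cloud(d,c)
cv2.imwrite('pics/w8.png',p[:,:,::-1]);np.save('pics/w8.npy',W)
m=(W[...,2]>.07)&(W[...,2]<.09)&(abs(W[...,0]-.608)<.08)&(abs(W[...,1]-.12)<.08)
print(cv2.minAreaRect(W[m][:,:2].astype(np.float32)*1000),m.sum(),np.median(W[m][:,2]))
m=(W[...,2]>.155)&(W[...,2]<.18)&(abs(W[...,0]-.61)<.05)&(abs(W[...,1]-.02)<.06)
print(cv2.minAreaRect(W[m][:,:2].astype(np.float32)*1000),m.sum(),np.median(W[m][:,2]))
E
```

```text
width: 0.0122
finger_force: 25.0
width: 0.0117
finger_force: 25.0
width: 0.0117
finger_force: 25.0
t 33.27 tcp [0.606  0.0209 0.189 ] yaw 14.89 w 0.0117 F [ 1.  0. -0.] ff 25.0
 turn [ 0.0001 -0.0001 -0.0001] rows 0.00184064766987386  shift [0.1151 0.0348 0.1066] rows 2.89 q [-0.55  0.5   0.63  1.73 -0.34  1.02  0.46]
((608.4595336914062, 110.50584411621094), (56.06267547607422, 79.63855743408203), 15.089303970336914) 3617 0.07544269098148287
((601.0230712890625, 38.1349983215332), (56.29307174682617, 45.65500259399414), 15.04798412322998) 8241 0.16778617600169668
```

View pics/w8.png

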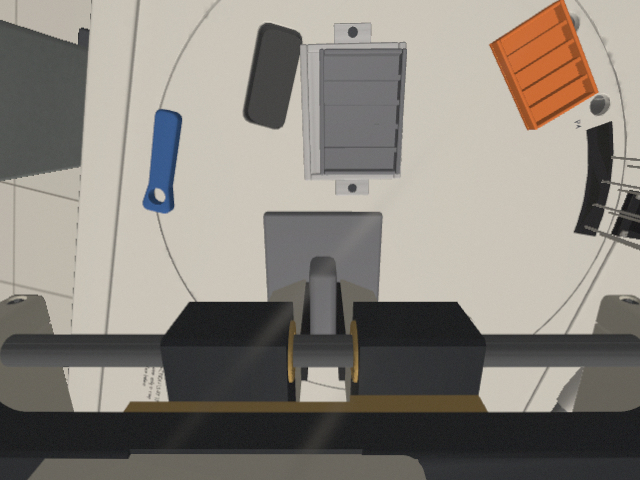

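```bash
python3 -m pendant '.0383 .0115 0 0 0 0;.0383 .0115 0 0 0 0;.0383 .0115 0 0 0 0;0 0 .025 0 0 0;0 0 .03 0 0 0;0 0 .03 0 0 0;0 0 .021 0 0 0;0 0 0 0 0 0' |tail -2
python3 -m pendant '0 0 0 0 0 0;0 0 0 0 0 0;0 0 0 0 0 0;0 0 0 0 0 0;0 0 0 0 0 0;0 0 0 0 0 0;0 0 0 0 0 0;0 0 0 0 0 0' |tail -2
python3 -c "from h import *;go(.6087,.1107,.1035,15)"
```

```text
width: 0.0117
finger_force: 25.0
width: 0.0118
finger_force: 25.0
t 34.65 tcp [0.6089 0.111  0.1096] yaw 14.9 w 0.0118 F [-0.2 -0.1 -0.8] ff 25.0
 turn [ 0.0001 -0.0001 -0.0011] rows 0.013923332129846954  shift [-0.0003 -0.0003  0.0081] rows 0.15 q [-0.65  0.61  0.57  1.77 -0.42  0.88  0.37]
```

```bash
python3 -m pendant '0 0 .002 0 0 0;0 0 .002 0 0 0;0 0 .002 0 0 0;0 0 .0018 0 0 0;0 0 0 0 0 0;0 0 0 0 0 0;0 0 0 0 0 0;0 0 0 0 0 0' |grep -v rot
python3 -m pendant '0 0 0 0 0 0;0 0 0 0 0 0;0 0 0 0 0 0;0 0 0 0 0 0;0 0 0 0 0 0;0 0 0 0 0 0;0 0 0 0 0 0;0 0 0 0 0 0' .4 |grep -v rot
python3 -m pendant '0 0 -.02 0 0 0;0 0 -.03 0 0 0;0 0 -.03 0 0 0;0 0 -.03 0 0 0;0 0 -.03 0 0 0;0 0 0 0 0 0;0 0 0 0 0 0;0 0 0 0 0 0' |tail -2
python3 -m pendant '-.04 0 0 0 0 0;-.04 0 0 0 0 0;-.04 0 0 0 0 0;-.04 0 0 0 0 0;-.04 0 0 0 0 0;0 0 0 0 0 0;0 0 0 0 0 0;0 0 0 0 0 0' |tail -2
python3 - <<'E'
from h import *
go(.609,.111,.109,14.9)
c=calibration('wrist');p,d=snapshot('wrist');W=cloud(d,c)
cv2.imwrite('pics/w9.png',p[:,:,::-1])
p,d=snapshot('top');Wt=cloud(d,calibration('top'));
for X in (W,Wt):
 for a,b in((.077,.088),(.093,.12)):
  m=(X[...,2]>a)&(X[...,2]<b)&(abs(X[...,0]-.608)<.07)&(abs(X[...,1]-.11)<.07)
  if m.sum()>20: print(cv2.minAreaRect(X[m][:,:2].astype(np.float32)*1000),m.sum(),np.median(X[m][:,2]))
E
```

```text
time_s: 35.32
tcp_pos: [0.6089, 0.1109, 0.1037]
wrist_force: [-0.0, -0.4, 3.0]
width: 0.0119
finger_force: 25.0
time_s: 35.98
tcp_pos: [0.6088, 0.1109, 0.1035]
wrist_force: [-0.2, 0.5, -0.1]
width: 0.0369
finger_force: 0.0
width: 0.037
finger_force: 0.0
width: 0.0369
finger_force: 0.0
t 37.32 tcp [ 0.6468 -0.0334  0.2073] yaw 14.9 w 0.0369 F [-0.2  0.8 -0.1] ff 0.0
 turn [-0.0012 -0.0007 -0.    ] rows 0.014537536284921217  shift [0.199  0.0008 0.131 ] rows 4.29 q [-0.44  0.56  0.64  1.59 -0.36  1.11  0.55]
((612.5794677734375, 95.19667053222656), (56.18370056152344, 47.608360290527344), 14.933812141418457) 5849 0.08238930207048595
((610.6978149414062, 101.98410034179688), (11.868529319763184, 21.460874557495117), 15.643107414245605) 835 0.10393839483284587
```

View pics/w9.png

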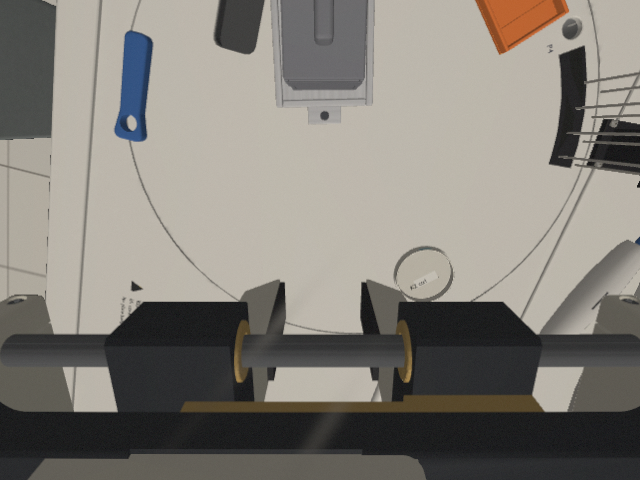

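The cover lies flat on the stack: its top is at 82 mm, the bar at 104 mm, it is turned 14.9° and the edges line up. The bystanders have not moved and the gripper is clear.

```bash
python3 -c "from cell import *;print(job_done())"
```

```text
the job is handed in; nothing more can be done
None
```

The four-piece stack is in the carrier in the right order, flat, square and released, and the job was handed in at about 37 s. No verdict came back, but my last measurements were well inside the limits and I never moved the cap opener, petri dish or pen.

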